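# Show the next repair step to the bench camera

## Robot

A 6-joint arm with a two-finger parallel gripper is mounted at the origin on the work surface. World frame = base frame: x ahead of the robot, y to its left, z up, the work surface at z = 0. Lengths are in m, angles in rad, forces in N, time in s.
With the tool pointing down it reaches from about 0.425 to 0.95 m from the base axis. Payload 3.5 kg.
Tool frame: the origin (TCP) lies midway between the tips of the shut fingers; the grasp point (between the pads) lies 19 mm behind it; z points along the fingers, y is the line along which they close (so a half turn about z gives the same grasp; the last joint's range is limited). The gripper opens to 85 mm and grips with 20 to 120 N. Pads are 22 mm wide; open, the fingers measure 114 mm over their backs; the gripper's body (76 mm by 85 mm) begins 54 mm behind the grasp point. The pads swing forward as they close: fully open they stand 13 mm farther back than shut.
Start: joints at [0.958, 0.286, 1.577, -0, 1.279, -0.15], TCP at [0.301, 0.604, 0.231] pointing down, gripper open.
Joint ranges: [-2.77, 2.77], [-0.9, 2.22], [0.21, 2.48], [-1.53, 4.67], [0.24, 2.81], [-2.84, 2.84]. Speed limits (rad/s): [2.79, 2.79, 3.14, 3.14, 3.14, 3.14].

## Interface

Orientations are given as a 3x3 rotation matrix whose columns are the frame's x, y, z axes.
In Python, from bench import * gives the robot as it stands.
- The arm moves only by the shell command python3 -m handwheel 'ROWS' [OPENING]. ROWS is JSON, a list of rows, each an object with "travel": the shift along the world's x, y, z in mm, a list of three; "turn": the turn about the world's z in degrees. In form: [{"travel": [dx, dy, dz], "turn": turn}, ...]. A call has 1 to 20 rows; each row is the pose to reach, as a shift and turn from the pose commanded when the call began; what a row does not reach only later rows make up. A row lasts 1/12 s, in which the tool goes at most 41.7 mm and 7.16 degrees, less where a joint would pass 70% of its speed; a pose out of reach is approached as far as the arm can. A call with a gripper value outside its range is refused whole. OPENING is the finger opening in mm, from 0 to 85.4, set as the call begins (- or left out, the last holds). The fingers move at their own pace and stop on an object; the grip force is fixed at half the most. Time passes only in rows, so rows that repeat a pose let the fingers close. It gives the time, the measured TCP pose, the force, the opening and the grip force at its end, in the units of the state.
- get_obs(): the state, without advancing time (a new reading comes with each control period).
- capture(name): name is "scene" or "top"; returns a dict with "color" (384x512x3 uint8, red, green, blue), "z_map" (384x512 float32, m along the optical axis (not along the pixel's ray), 0 where there is no reading), "K" (3x3 intrinsics, pixels), "dist" ([k1, k2, p1, p2, k3] as OpenCV has them; the pictures are not rectified), "xyz" and "rotation" of the camera in the world. Camera axes: x right, y down, z forward; pixel columns grow to the right and rows downward; lengths in m; the calibration is good to about 2 mm. A picture is of the moment at which its call begins.
- close_job(): hands the job in; it is judged then, once.
The state is a dict: "time": time; "joints": joint angles; "qd": joint speeds; "tau": joint torques, N m; "tool_pos": TCP position; "ee_rot": TCP orientation; "contact_force": force on the tool from outside, world axes, zero at the start; "wrist_torque": the same for the moment, N m; "width": finger opening in m; "finger_force": force on a finger pad.
Only numpy, scipy, OpenCV 4.12 (cv2) and the standard library are available. Lean on these libraries where they do the work, as an engineer would, in place of code of your own. Each camera call takes 0.05 s, during which the arm holds its last target. There are 200 camera calls.

## Task

Record the next repair step for the trainee: press the bench camera's record button all the way down and let it come up, then point at the middle of the shortest screwdriver's handle for two full seconds, then point at the round camera module of the opened phone for two seconds and finish there, still pointing at it. Point from straight above with the fingertips about 3 cm over the thing, and touch nothing but the button unit: no driver, phone or other thing may be touched, moved or lifted. Do not point at or pass the fingertips low over the handles of the two other drivers on the way.

Things in the scene. Friction and masses are not known exactly. Their poses are not given: they have to be found in the camera images.
- record (a joint): Travel of the record button: 0 up, 0.006 m fully down; a spring returns it, about 5 N holds it fully down. It moves straight down.
- record_top (a point): Centre of the top face of the round grey record button, 32 mm across, 22 mm above the bench when up, in a black round housing 48 mm across and 12 mm high fixed to the bench between the two mats. The only button on the bench.
- driver_short: Shortest precision screwdriver lying flat on the blue tool mat (3 mm thick), 100 mm long over all: black ribbed handle 55 mm long with a 5 mm steel end cap and 14 mm thick, with a 40 mm thin steel blade pointing along the body's +x. Origin under the middle of the handle, on the mat's top; z up. The three drivers look alike but for their size, lie side by side with handle middles about 55 mm apart, in any order.
- driver_mid: Middle-sized precision screwdriver lying flat on the blue tool mat (3 mm thick), 140 mm long over all: black ribbed handle 78 mm long with a 5 mm steel end cap and 15 mm thick, with a 57 mm thin steel blade pointing along the body's +x. Origin under the middle of the handle, on the mat's top; z up. The three drivers look alike but for their size, lie side by side with handle middles about 55 mm apart, in any order.
- driver_long: Longest precision screwdriver lying flat on the blue tool mat (3 mm thick), 175 mm long over all: black ribbed handle 102 mm long with a 5 mm steel end cap and 16 mm thick, with a 68 mm thin steel blade pointing along the body's +x. Origin under the middle of the handle, on the mat's top; z up. The three drivers look alike but for their size, lie side by side with handle middles about 55 mm apart, in any order.
- driver_short_handle (a point): Top of the middle of the shortest driver's handle (14 mm above the mat); axes as its body.
- driver_mid_handle (a point): Top of the middle of the middle-sized driver's handle.
- driver_long_handle (a point): Top of the middle of the longest driver's handle.
- phone: Opened phone, innards up, lying loose and flat on the grey work mat (3 mm thick): aluminium-edged tray 147 x 71 x 8 mm with a black battery, a green board, grey blocks and two round steel parts. Origin under its centre, x along its length. It may lie at any yaw.
- camera_module (a point): Centre of the lens, on top of the round camera module: steel disc 19 mm across with a black lens face, 9 mm above the phone's underside, near a corner of the phone (56 mm along its +x and 20 mm along its +y). The larger of the two round parts; the other is a 10 mm plain disc at the phone's opposite end.
- bottle: White closed bottle, 70 mm across, 180 mm tall, standing left of the work. Origin under its centre. Leave alone.
- lifter: Black suction lifter, cup 52 mm across with a bar on top, 39 mm tall, beyond the button. Origin under its centre. Leave alone.
- tin: Small round aluminium dish, 64 mm across, 25 mm tall, right of the work. Origin under its centre. Leave alone.
Not all that is in view belongs to the job. What is shaped like the driver_mid but pink or yellow is not meant.

How it is judged:
On the way, in this order (a step that is already met when the one before it is completed fails the run):
1. the record button is pressed down (value of joint record above 0.0045 m), for 0.05 s.
2. the button is up again (value of joint record below 0.0015 m), for 0.1 s.
3. pointing at the shortest driver's handle from just above for 1.5 s (horizontal distance between the grasp point and driver_short_handle below 0.022 m and z of the grasp point in the frame of driver_short_handle between 0.024 and 0.08 m), for 1.5 s.
4. pointing at the phone's camera module from just above for 1.5 s (horizontal distance between the grasp point and camera_module below 0.02 m and z of the grasp point in the frame of camera_module between 0.024 and 0.08 m), for 1.5 s.
At the end, for the whole second after the job is handed in: The grasp point (between the finger pads) is still within 20 mm sideways of the camera module's centre and 24 to 80 mm above its top (fingertips about 5 to 60 mm above), the button is up (under 1.5 mm), drivers and phone lie within 5 mm and bystanders within 10 mm of where they began, at rest (all of step 4 and value of joint record below 0.0015 m and distance of each of driver_short, driver_mid, driver_long, phone from where it was at the start of the episode below 0.005 m and distance of each of bottle, lifter, tin from where it was at the start of the episode below 0.01 m and linear speed of each of driver_short, driver_mid, driver_long, phone below 0.01 m/s); the robot touches nothing.
It fails at once if a driver or the phone is touched or moved by over 5 mm (contact force between any of the fingers, the arm and driver_short above 0.3 N or distance of any of driver_short, driver_mid, driver_long, phone from where it was at the start of the episode above 0.005 m or contact force between any of the fingers, the arm and driver_mid above 0.3 N or contact force between any of the fingers, the arm and driver_long above 0.3 N or contact force between any of the fingers, the arm and phone above 0.3 N).
It fails at once if the bottle, lifter or dish is touched or moved by over 10 mm (contact force between any of the fingers, the arm and bottle above 0.3 N or distance of any of bottle, lifter, tin from where it was at the start of the episode above 0.01 m or contact force between any of the fingers, the arm and lifter above 0.3 N or contact force between any of the fingers, the arm and tin above 0.3 N).
It fails at once if the fingers touch something away from the button unit (contact force between the fingers and anything else above 1 N and horizontal distance between the grasp point and record_top above 0.07 m).
It fails at once if the hand points at or passes low (fingertips under about 55 mm) over another driver's handle ((horizontal distance between the grasp point and driver_mid_handle below 0.018 m and z of the grasp point in the frame of driver_mid_handle below 0.075 m) or (horizontal distance between the grasp point and driver_long_handle below 0.018 m and z of the grasp point in the frame of driver_long_handle below 0.075 m)).
It also fails if it takes over 51 s, if anything falls off the work surface, if the arm or the gripper's body presses on something with over 40 N, if the wrist force passes 120 N, or if a joint passes its speed limit or range.

## Working session

There is one attempt and no reset: what is moved stays moved. The work goes in short steps, Python scripts to look and compute and a shell command to move; the robot and the scene stay as the last step left them, time stands still between calls to the robot, and variables do not carry over. Pictures are saved under pics/ and viewed, at most 10 in all, crops included, and the job is handed in when it is done.

```bash
mkdir -p pics
cat > h.py <<'E'
from bench import *
import numpy as np, cv2, pickle
def grab(n):
    c=capture(n); pickle.dump(c,open(f'{n}.pkl','wb')); return c
def ld(n): return pickle.load(open(f'{n}.pkl','rb'))
def ray(c,uv):
    p=cv2.undistortPoints(np.array(uv,float).reshape(-1,1,2),c['K'],np.array(c['dist'],float)).reshape(-1,2)
    return np.c_[p,np.ones(len(p))]@np.array(c['rotation']).T
def onplane(c,uv,z):
    d=ray(c,uv); o=np.array(c['xyz']); return o+d*((z-o[2])/d[:,2])[:,None]
def bydepth(c,uv):
    uv=np.array(uv).reshape(-1,2).round().astype(int)
    return np.array(c['xyz'])+ray(c,uv)*c['z_map'][uv[:,1],uv[:,0]][:,None]
def proj(c,P):
    R=np.array(c['rotation']).T; t=-R@np.array(c['xyz'])
    return cv2.projectPoints(np.array(P,float).reshape(-1,3),cv2.Rodrigues(R)[0],t,c['K'],np.array(c['dist'],float))[0].reshape(-1,2)
E
python3 - <<'E'
from h import *
for n in('scene','top'):
    c=grab(n); print(n,c['xyz'],np.round(c['rotation'],3).tolist(),c['K'].tolist() if hasattr(c['K'],'tolist') else c['K'])
    cv2.imwrite(f'pics/{n}0.png',cv2.resize(c['color'][...,::-1],(800,600),interpolation=cv2.INTER_CUBIC))
print(get_obs()['time'])
E
```

```text
scene [1.0004837  0.59331848 0.91961997] [[-0.79, 0.462, -0.403], [0.612, 0.6, -0.514], [0.004, -0.653, -0.757]] [[413.0649523954137, 0.0, 251.2887233837988], [0.0, 413.0649523954137, 194.175946089905], [0.0, 0.0, 1.0]]
top [0.44392973 0.02545427 1.03994932] [[0.015, -0.993, 0.115], [-1.0, -0.016, -0.015], [0.016, -0.115, -0.993]] [[366.1844836976127, 0.0, 258.0843168741858], [0.0, 366.1844836976127, 192.77073348443022], [0.0, 0.0, 1.0]]
0.1
```

View pics/scene0.png

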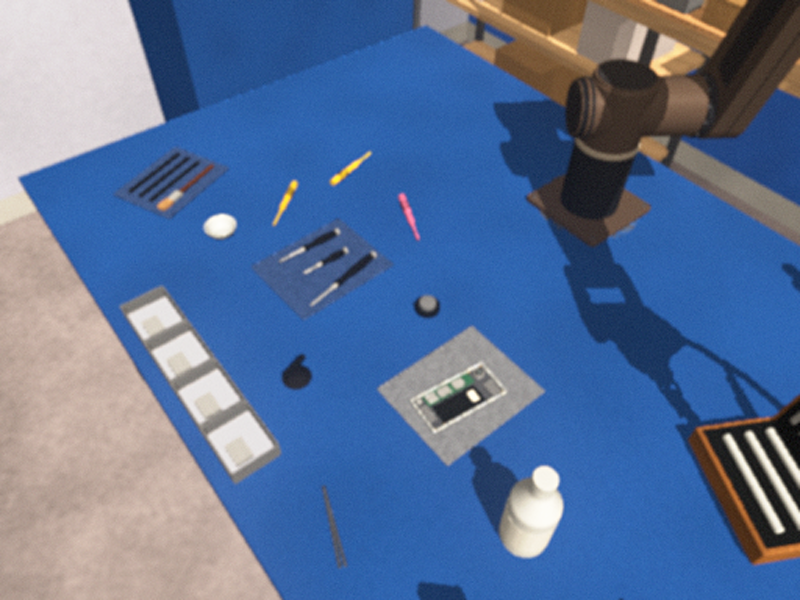

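View pics/top0.png

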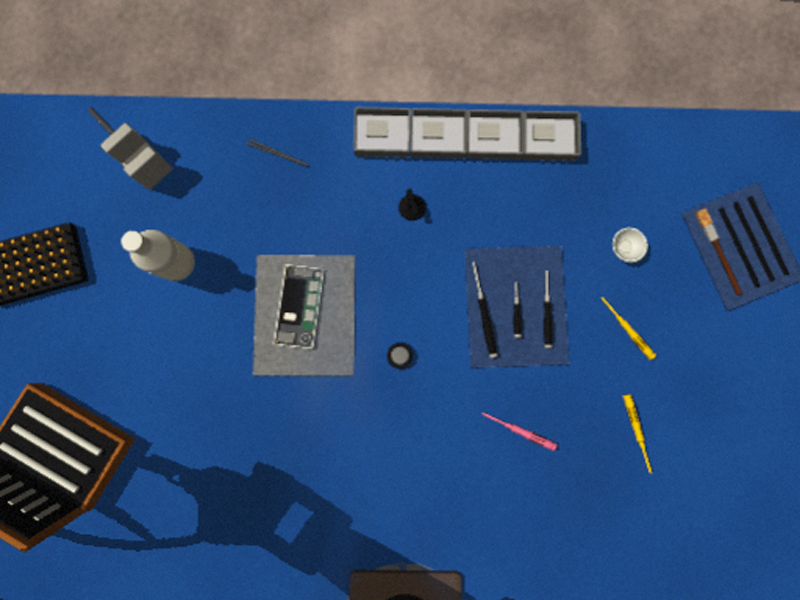

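Top view (800×600 picture): the button is at (400,355). On the mat, the driver candidates are left (485,310), centre (518,310) and right (548,308); the centre one looks shortest. The phone is at (300,305), with round parts near (305,338) and possibly at its far end. The pink and yellow drivers off the mat are decoys. Next I'll confirm with one enlarged crop.

Run:
```python
from h import *
t=ld('top')['color'][...,::-1]; s=ld('scene')['color'][...,::-1]
a=cv2.resize(t[160:240,160:240],(400,400),interpolation=cv2.INTER_CUBIC)
b=cv2.resize(t[155:235,295:375],(400,400),interpolation=cv2.INTER_CUBIC)
d=cv2.resize(s[220:300,250:330],(400,400),interpolation=cv2.INTER_CUBIC)
cv2.imwrite('pics/crop1.png',np.hstack([a,b]));cv2.imwrite('pics/crop2.png',d)
```

```text
(no output)
```

View pics/crop1.png

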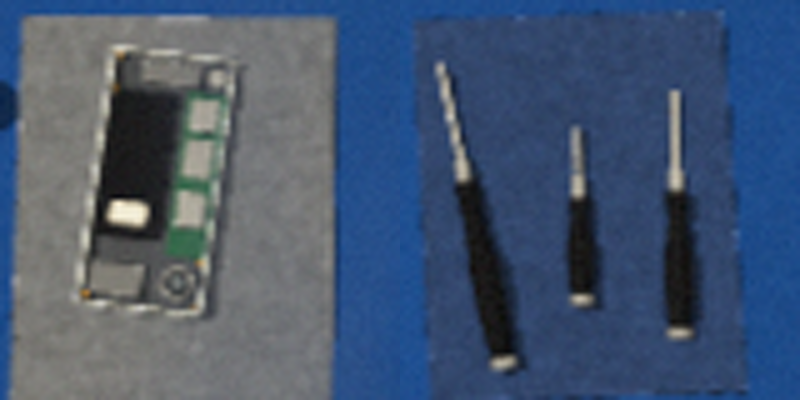

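View pics/crop2.png

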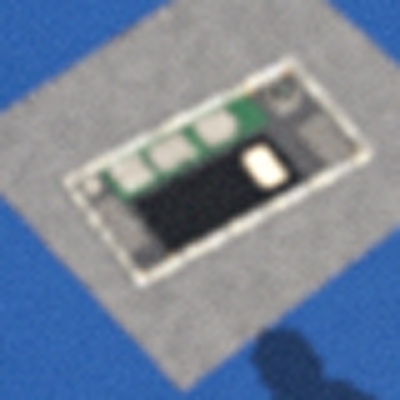

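The crop shows three black drivers on the mat: left is longest, centre (top px ≈331,204) is clearly shortest, right is middle-sized. The camera module is the larger ringed disc at top px ≈(195,216), which is (306,239) in the scene view. The small plain disc at the opposite end is not the one meant.

```bash
cat > m.py <<'E'
from h import *
T=ld('top');S=ld('scene')
def tri(a,b):
    d1=ray(T,[a])[0];d2=ray(S,[b])[0];o1=np.array(T['xyz']);o2=np.array(S['xyz'])
    st=np.linalg.lstsq(np.c_[d1,-d2],o2-o1,rcond=None)[0]
    p,q=o1+st[0]*d1,o2+st[1]*d2
    return (p+q)/2,np.linalg.norm(p-q)
def blobs(c,box,mask,amin):
    x0,y0,x1,y1=box; m=np.zeros(mask.shape,np.uint8); m[y0:y1,x0:x1]=mask[y0:y1,x0:x1]
    n,l,st,ce=cv2.connectedComponentsWithStats(m)
    return [(ce[i],st[i,4],l==i) for i in range(1,n) if st[i,4]>=amin]
def run(c,bd,bb):
    V=c['color'].astype(int); mx=V.max(2); sat=mx-V.min(2)
    dk=(mx<62); out={}
    D=[]
    for ce,a,m in blobs(c,bd,dk,12):
        r=cv2.minAreaRect(np.argwhere(m)[:,::-1].astype(np.float32)); D.append((np.round(r[0],1),np.round(r[1],1),a))
        print(' dark',np.round(ce,1),np.round(r[0],1),np.round(r[1],1),a)
    for ce,a,m in blobs(c,bb,(sat<30)&(mx>80),12): print(' grey',np.round(ce,1),a)
print('top');run(T,(298,155,365,238),(245,215,268,240))
print('scene');run(S,(160,140,250,200),(262,183,286,206))
E
python3 m.py
```

```text
top
 dark [312.2 209.2] [312.1 207.7] [36.   7.2] 218
 dark [350.8 207.4] [351.  206.5] [27.  6.] 161
 dark [331.3 204.6] [331. 205.] [22.  6.] 110
 grey [255.2 226.9] 97
scene
 dark [205.2 153.2] [204.5 153.5] [ 3.1 19.2] 52
 dark [213.7 163.8] [213. 164.] [ 2.7 13.4] 35
 dark [227.3 171.4] [226.5 172.1] [ 3.6 26.4] 86
 grey [273.3 193.8] 87
```

```bash
cat >> m.py <<'E'
print('---')
for n,a,b,z in(('button',(255.2,226.9),(273.3,193.8),.022),('short',(331.1,204.3),(213.4,163.9),.013),('mid',(350.9,207),(204.9,153.3),.013),('long',(312.1,208.2),(227,171.8),.013),('cam',(195.2,216.3),(306.4,238.8),.012)):
    p,e=tri(a,b); print(n,p.round(4),'gap',e.round(4),'top@z',onplane(T,[a],z)[0,:2].round(4),'scene@z',onplane(S,[b],z)[0,:2].round(4),'depth',bydepth(T,a)[0].round(4),bydepth(S,b)[0].round(4))
# phone geometry from crop corners (top): rectangle
cs=np.array([(117,50),(236,64),(206,314),(82,298)])/5+160-.4
P=onplane(T,cs,.011); print('phone c',P.mean(0).round(4),'sides',np.linalg.norm(P-np.roll(P,-1,0),axis=1).round(3))
x=(P[2]+P[3]-P[0]-P[1]); x/=np.linalg.norm(x); y=np.array([-x[1],x[0],0]); print('cam from outline',(P.mean(0)+.056*x+.02*y).round(4))
print('short ends', [onplane(T,[v],.01)[0].round(3).tolist() for v in ((330.6,180.3),(331.6,214.8))], np.linalg.norm(onplane(T,[(330.6,180.3)],.01)-onplane(T,[(331.6,214.8)],.01)))
for n,uv in(('lifter',(263,132)),('tin',(403,157)),('bottle',(110,165))): print(n,onplane(T,[uv],.0)[0].round(3))
o=get_obs(); print(o['tool_pos'],np.round(o['ee_rot'],3).tolist(),o['width'])
E
python3 m.py | sed 1,/---/d
```

```text
button [0.4675 0.0167 0.0143] gap 0.0009 top@z [0.4671 0.017 ] scene@z [0.4724 0.0213] depth [0.4666 0.0176 0.0289] [0.473  0.0208 0.0211]
short [ 0.5337 -0.1967  0.0077] gap 0.002 top@z [ 0.534  -0.1963] scene@z [ 0.5358 -0.1913] depth [ 0.5339 -0.1937  0.0235] [ 0.5382 -0.1897  0.0154]
mid [ 0.5273 -0.2537  0.0062] gap 0.0013 top@z [ 0.5272 -0.2523] scene@z [ 0.5304 -0.2468] depth [ 0.5266 -0.2505  0.0209] [ 0.5296 -0.2474  0.0134]
long [ 0.5213 -0.142   0.0097] gap 0.0029 top@z [ 0.5221 -0.1425] scene@z [ 0.5221 -0.1382] depth [ 0.5222 -0.1412  0.0191] [ 0.5241 -0.1353  0.0158]
cam [0.4944 0.1866 0.0051] gap 0.0008 top@z [0.4943 0.1853] scene@z [0.4979 0.19  ] depth [0.4952 0.186  0.0112] [0.4979 0.1888 0.0097]
phone c [0.5522 0.1973 0.011 ] sides [0.068 0.142 0.07  0.142]
cam from outline [0.4946 0.1826 0.011 ]
short ends [[0.603, -0.196, 0.01], [0.505, -0.198, 0.01]] 0.09839941880862106
lifter [ 0.743 -0.002  0.   ]
tin [ 0.677 -0.41   0.   ]
bottle [0.638 0.436 0.   ]
[0.30098685 0.60352211 0.23007908] [[-0.895, 0.446, -0.001], [0.446, 0.895, -0.002], [0.0, -0.002, -1.0]] 0.08543260793315913
```

Triangulated points are consistent in height and size (short driver 98 mm, phone 142×69 mm): button (0.470,0.019), short handle (0.535,-0.194), camera module (0.496,0.187). First move: shut the fingers and go over the button at z≈0.10.

```bash
python3 -m handwheel '[{"travel":[10,-34,0],"turn":0},{"travel":[20,-68,0],"turn":0},{"travel":[30,-102,0],"turn":0},{"travel":[40,-136,0],"turn":0},{"travel":[50,-170,0],"turn":0},{"travel":[60,-204,0],"turn":0},{"travel":[69,-238,0],"turn":0},{"travel":[79,-272,0],"turn":0},{"travel":[89,-306,0],"turn":0},{"travel":[99,-340,0],"turn":0},{"travel":[109,-374,0],"turn":0},{"travel":[119,-408,0],"turn":0},{"travel":[128,-442,0],"turn":0},{"travel":[138,-476,-20],"turn":0},{"travel":[148,-510,-50],"turn":0},{"travel":[158,-545,-80],"turn":0},{"travel":[164,-565,-105],"turn":0},{"travel":[168,-584,-130],"turn":0},{"travel":[168,-584,-130],"turn":0},{"travel":[168,-584,-130],"turn":0}]' 0
```

```text
time: 1.77
tool_pos: [0.4678, 0.0195, 0.0995]
ee_rot: [[-0.894, 0.449, -0.005], [0.449, 0.894, 0.001], [0.005, -0.001, -1.0]]
contact_force: [-0.4, 0.3, 0.5]
width: 0.0002
finger_force: 0.0
```

```bash
python3 -m handwheel '[{"travel":[1,0,-20],"turn":0},{"travel":[1,0,-40],"turn":0},{"travel":[1,0,-60],"turn":0},{"travel":[1,0,-70],"turn":0},{"travel":[1,0,-74],"turn":0},{"travel":[1,0,-77],"turn":0},{"travel":[1,0,-80],"turn":0},{"travel":[1,0,-82],"turn":0},{"travel":[1,0,-84],"turn":0},{"travel":[1,0,-84],"turn":0},{"travel":[1,0,-84],"turn":0},{"travel":[1,0,-84],"turn":0}]' 0
python3 - <<'E'
from h import *
for n in('scene','top'): grab(n)
s=ld('scene')['color'][...,::-1][150:230,225:325]; t=ld('top')['color'][...,::-1][180:260,210:310]
cv2.imwrite('pics/press.png',cv2.resize(np.hstack([s,t]),(800,320),interpolation=cv2.INTER_CUBIC))
E
```

```text
time: 2.77
tool_pos: [0.4714, 0.02, 0.0182]
ee_rot: [[-0.895, 0.447, 0.002], [0.447, 0.895, -0.0], [-0.002, 0.001, -1.0]]
contact_force: [2.2, 1.3, 3.8]
width: 0.0002
finger_force: 1.8
```

View pics/press.png

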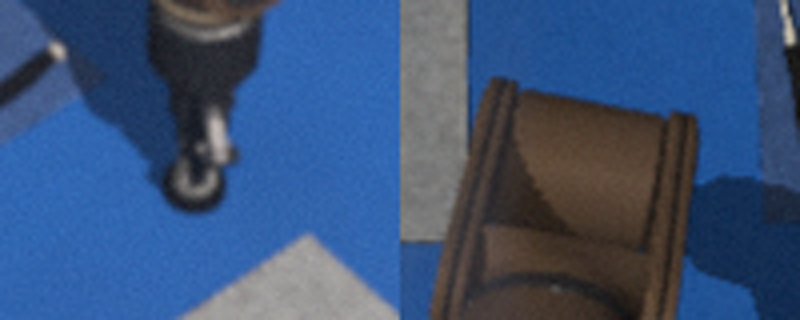

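The scene half shows the shut fingertips on the grey button disc (≈(190,185) in the crop); the force of 3.8 N means it is not yet at the bottom. Pressing further.

```bash
python3 -m handwheel '[{"travel":[0,0,-1],"turn":0},{"travel":[0,0,-2],"turn":0},{"travel":[0,0,-3],"turn":0},{"travel":[0,0,-4],"turn":0},{"travel":[0,0,-5],"turn":0},{"travel":[0,0,-5],"turn":0},{"travel":[0,0,-5],"turn":0}]' 0
```

```text
time: 3.45
tool_pos: [0.4715, 0.0199, 0.0156]
ee_rot: [[-0.895, 0.446, -0.001], [0.446, 0.895, 0.0], [0.001, -0.0, -1.0]]
contact_force: [-6.8, 2.3, 25.9]
width: -0.0001
finger_force: 13.0
```

Fully down (26 N, z no longer follows). Lift straight up and pass high (over the long driver's handle at z≈0.14) to above the short driver.

```bash
python3 -m handwheel '[{"travel":[0,0,20],"turn":0},{"travel":[0,0,50],"turn":0},{"travel":[0,0,80],"turn":0},{"travel":[0,0,110],"turn":0},{"travel":[0,0,130],"turn":0},{"travel":[0,0,130],"turn":0},{"travel":[6,-20,130],"turn":0},{"travel":[15,-50,130],"turn":0},{"travel":[24,-80,130],"turn":0},{"travel":[33,-110,130],"turn":0},{"travel":[42,-140,130],"turn":0},{"travel":[51,-170,130],"turn":0},{"travel":[60,-200,130],"turn":0},{"travel":[64,-214,130],"turn":0},{"travel":[64,-214,130],"turn":0},{"travel":[64,-214,130],"turn":0}]' 0
python3 - <<'E'
from h import *
c=grab('scene'); o=get_obs(); print(o['tool_pos'])
for n,p in(('tcp',o['tool_pos']),('short',(.535,-.194,.017))): print(n,proj(c,[p]).round(1))
im=c['color'][...,::-1]
cv2.imwrite('pics/s2.png',np.hstack([cv2.resize(im[110:210,150:250],(400,400),interpolation=cv2.INTER_CUBIC),cv2.resize(im[160:220,245:305],(400,400),interpolation=cv2.INTER_CUBIC)]))
E
```

```text
time: 4.78
tool_pos: [0.5331, -0.1938, 0.1404]
ee_rot: [[-0.894, 0.448, -0.004], [0.448, 0.894, 0.002], [0.004, 0.0, -1.0]]
contact_force: [0.7, -0.1, -0.1]
width: 0.0003
finger_force: 0.0
[ 0.53307594 -0.19297624  0.14068391]
tcp [[210.9 131.6]]
short [[213.  162.4]]
```

View pics/s2.png

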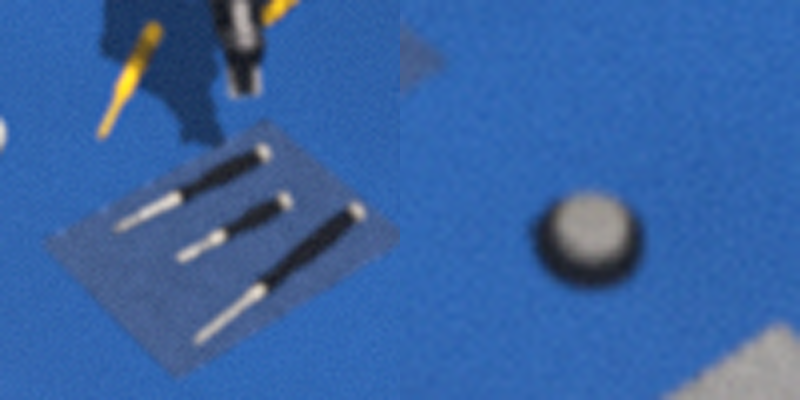

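The button is up again. The fingertips (≈(211,133)) hang above the short driver's handle (≈(213,163)), and the drivers are undisturbed. Descend to 3 cm above it and hold over 2 s.

```bash
python3 -m handwheel '[{"travel":[0,0,-20],"turn":0},{"travel":[0,0,-45],"turn":0},{"travel":[0,0,-70],"turn":0},{"travel":[0,0,-85],"turn":0},{"travel":[0,0,-92],"turn":0},{"travel":[0,0,-92],"turn":0},{"travel":[0,0,-92],"turn":0},{"travel":[0,0,-92],"turn":0},{"travel":[0,0,-92],"turn":0},{"travel":[0,0,-92],"turn":0},{"travel":[0,0,-92],"turn":0},{"travel":[0,0,-92],"turn":0},{"travel":[0,0,-92],"turn":0},{"travel":[0,0,-92],"turn":0},{"travel":[0,0,-92],"turn":0},{"travel":[0,0,-92],"turn":0},{"travel":[0,0,-92],"turn":0},{"travel":[0,0,-92],"turn":0},{"travel":[0,0,-92],"turn":0},{"travel":[0,0,-92],"turn":0}]' 0
python3 - <<'E'
from h import *
c=grab('scene'); o=get_obs(); print(o['tool_pos'])
im=c['color'][...,::-1]
cv2.imwrite('pics/s3.png',cv2.resize(im[110:210,150:250],(600,600),interpolation=cv2.INTER_CUBIC))
E
```

```text
time: 6.5
tool_pos: [0.5343, -0.194, 0.0503]
ee_rot: [[-0.895, 0.446, -0.0], [0.446, 0.895, 0.0], [0.0, 0.0, -1.0]]
contact_force: [-0.2, -0.4, -0.1]
width: -0.0001
finger_force: 0.0
[ 0.53431372 -0.19400579  0.05030427]
```

View pics/s3.png

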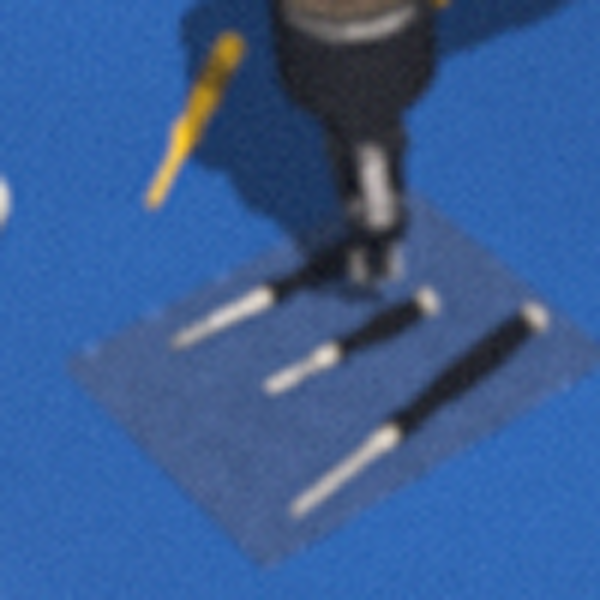

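```bash
python3 -m handwheel '[{"travel":[0,0,0],"turn":0},{"travel":[0,0,0],"turn":0},{"travel":[0,0,0],"turn":0},{"travel":[0,0,0],"turn":0},{"travel":[0,0,0],"turn":0},{"travel":[0,0,0],"turn":0},{"travel":[0,0,0],"turn":0},{"travel":[0,0,0],"turn":0},{"travel":[0,0,0],"turn":0},{"travel":[0,0,0],"turn":0},{"travel":[0,0,0],"turn":0},{"travel":[0,0,0],"turn":0},{"travel":[0,0,0],"turn":0},{"travel":[0,0,0],"turn":0}]' 0
```

```text
time: 7.72
tool_pos: [0.5343, -0.194, 0.0503]
ee_rot: [[-0.895, 0.446, -0.0], [0.446, 0.895, 0.0], [0.0, -0.0, -1.0]]
contact_force: [-0.6, -0.7, 0.7]
width: 0.0001
finger_force: 0.0
```

The fingertips (≈(375,280) in the crop) hover over the short handle's middle (≈(378,325)), touching nothing; held about 2.4 s. Now up, high across to the camera module, and down there.

```bash
python3 -m handwheel '[{"travel":[0,0,30],"turn":0},{"travel":[0,0,65],"turn":0},{"travel":[0,0,90],"turn":0},{"travel":[-2,15,100],"turn":0},{"travel":[-5,45,100],"turn":0},{"travel":[-8,75,100],"turn":0},{"travel":[-11,105,100],"turn":0},{"travel":[-14,135,100],"turn":0},{"travel":[-17,165,100],"turn":0},{"travel":[-20,195,100],"turn":0},{"travel":[-23,225,100],"turn":0},{"travel":[-26,255,100],"turn":0},{"travel":[-29,285,100],"turn":0},{"travel":[-32,315,100],"turn":0},{"travel":[-35,345,100],"turn":0},{"travel":[-37,370,100],"turn":0},{"travel":[-38,381,100],"turn":0},{"travel":[-38,381,100],"turn":0},{"travel":[-38,381,100],"turn":0}]' 0
python3 -m handwheel '[{"travel":[0,0,-30],"turn":0},{"travel":[0,0,-60],"turn":0},{"travel":[0,0,-85],"turn":0},{"travel":[0,0,-100],"turn":0},{"travel":[0,0,-107],"turn":0},{"travel":[0,0,-107],"turn":0},{"travel":[0,0,-107],"turn":0},{"travel":[0,0,-107],"turn":0},{"travel":[0,0,-107],"turn":0},{"travel":[0,0,-107],"turn":0}]' 0
python3 - <<'E'
from h import *
c=grab('scene'); o=get_obs(); print(o['tool_pos'],proj(c,[o['tool_pos'],(.496,.187,.012)]).round(1))
im=c['color'][...,::-1]
cv2.imwrite('pics/s4.png',cv2.resize(im[180:300,230:350],(600,600),interpolation=cv2.INTER_CUBIC))
E
```

```text
time: 9.3
tool_pos: [0.4963, 0.1868, 0.1502]
ee_rot: [[-0.895, 0.445, -0.0], [0.445, 0.895, -0.001], [-0.0, -0.001, -1.0]]
contact_force: [0.1, -0.1, -0.3]
width: -0.0003
finger_force: 0.0
time: 10.13
tool_pos: [0.4974, 0.1871, 0.0448]
ee_rot: [[-0.895, 0.446, 0.003], [0.447, 0.895, 0.0], [-0.002, 0.002, -1.0]]
contact_force: [0.4, -0.2, 1.0]
width: -0.0002
finger_force: 0.0
[0.49710562 0.18711735 0.04446561] [[307.2 230.8]
 [306.2 237.7]]
```

View pics/s4.png

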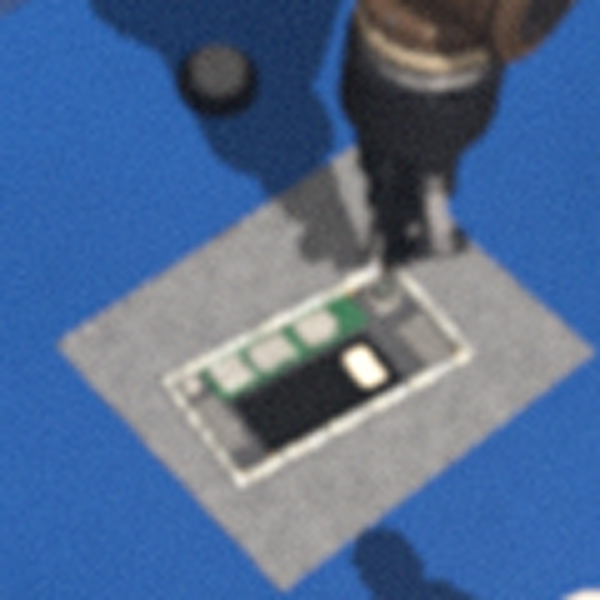

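The fingertips (≈(390,258) in the crop) stand about 3 cm over the camera module (≈(383,293)), the phone is unmoved and the button is up. Hold over 2 s, then hand in.

```bash
python3 -m handwheel '[{"travel":[0,0,0],"turn":0},{"travel":[0,0,0],"turn":0},{"travel":[0,0,0],"turn":0},{"travel":[0,0,0],"turn":0},{"travel":[0,0,0],"turn":0},{"travel":[0,0,0],"turn":0},{"travel":[0,0,0],"turn":0},{"travel":[0,0,0],"turn":0},{"travel":[0,0,0],"turn":0},{"travel":[0,0,0],"turn":0},{"travel":[0,0,0],"turn":0},{"travel":[0,0,0],"turn":0},{"travel":[0,0,0],"turn":0},{"travel":[0,0,0],"turn":0},{"travel":[0,0,0],"turn":0},{"travel":[0,0,0],"turn":0},{"travel":[0,0,0],"turn":0},{"travel":[0,0,0],"turn":0},{"travel":[0,0,0],"turn":0},{"travel":[0,0,0],"turn":0}]' 0
python3 -m handwheel '[{"travel":[0,0,0],"turn":0},{"travel":[0,0,0],"turn":0},{"travel":[0,0,0],"turn":0},{"travel":[0,0,0],"turn":0},{"travel":[0,0,0],"turn":0},{"travel":[0,0,0],"turn":0},{"travel":[0,0,0],"turn":0},{"travel":[0,0,0],"turn":0}]' 0
python3 -c "from bench import *; print(close_job())"
```

```text
time: 11.85
tool_pos: [0.4963, 0.187, 0.0433]
ee_rot: [[-0.895, 0.446, -0.0], [0.446, 0.895, 0.0], [0.0, -0.0, -1.0]]
contact_force: [-0.3, -0.8, 0.2]
width: -0.0001
finger_force: 0.0
time: 12.52
tool_pos: [0.4964, 0.187, 0.0433]
ee_rot: [[-0.895, 0.446, 0.0], [0.446, 0.895, 0.0], [-0.0, 0.0, -1.0]]
contact_force: [0.6, 0.8, 0.5]
width: -0.0002
finger_force: 0.0
the job is handed in; nothing more can be done
None
```

I pressed the record button fully and let it come up, pointed at the shortest driver's handle and then at the camera module for over 2 s each, and handed the job in at 12.5 s still pointing at the module; no verdict came back.

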